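Turn the rotary bin stand until the yellow bin faces front

ROBOT

A 7-joint arm with a two-finger parallel gripper is mounted at the origin on the work surface. World frame = base frame: x ahead of the robot, y to its left, z up, the work surface at z = 0. Lengths are in mm, angles in rad, forces in N, time in s.
With the tool pointing down it reaches from about 400 to 875 mm from the base axis. Payload 4.4 kg.
Tool frame: the origin (TCP) lies at the very end of the fingers, on their centre line; the grasp point (between the pads) lies 19 mm behind it; z points along the fingers, y is the direction in which the jaws open and shut (so a half turn about z gives the same grasp; the last joint's range is limited). The gripper opens to 85 mm and grips with 20 to 120 N. Pads are 22 mm wide; open, the fingers measure 114 mm over their backs; the gripper's body (76 mm by 85 mm) begins 54 mm behind the grasp point. The pads swing forward as they close: fully open they stand 13 mm farther back than shut.
Start: joints at [-0.066, 0.628, 0.038, 1.517, -0.027, 0.996, -0.02], TCP at [650.014, 0.027, 231.313] pointing down, gripper open.
Joint ranges: [-3.06, 3.06], [-0.37, 2.12], [-1.25, 1.32], [0.18, 2.47], [-1.1, 4.24], [0.23, 1.98], [-2.94, 2.94]. Speed limits (rad/s): [2.57, 2.57, 3.14, 3.14, 3.14, 3.14, 3.14].

INTERFACE

Orientations are given as [roll, pitch, yaw] about the fixed x, y, z axes, in that order (R = Rz(yaw) Ry(pitch) Rx(roll)).
In Python, from cell import read_state, get_image, calibration, finish_job gives the robot as it stands. The module is installed in compiled form; this text tells all that it offers.
- The arm moves only by the tool apply_moves, never from a script. Its argument "increments" is a list of rows, each an object of numbers: "tx", "ty", "tz": the shift along the world's x, y, z in m; "rx", "ry", "rz": the turn, a rotation vector about the world's x, y, z in units of 5 degrees (1.0 is 5 degrees); "claw": the finger opening in m, from 0 to 0.0854. In form: [{"tx": .., "ty": .., "tz": .., "rx": .., "ry": .., "rz": .., "claw": ..}, ...]. A call has 1 to 12 rows; each row is the pose to reach, as a shift and turn from the pose commanded when the call began; what a row does not reach only later rows make up. A row lasts 1/10 s, in which the tool goes at most 50 mm and 8.59 degrees, less where a joint would pass 70% of its speed; a pose out of reach is approached as far as the arm can. A call with a gripper value outside its range is refused whole. The fingers move at their own pace and stop on an object; the grip force is fixed at half the most. Time passes only in rows, so rows that repeat a pose let the fingers close. It gives the time, the measured TCP pose, the force and the opening at its end, in the units of the state.
- read_state(): the state, without advancing time (a new reading comes with each control period).
- get_image(name): name is "scene" or "side" or "wrist"; returns the picture (420x560x3 uint8, red, green, blue); there is no depth.
- calibration(name): a dict with "camera_matrix" (3x3 intrinsics, pixels), "distortion" ([k1, k2, p1, p2, k3] as OpenCV has them; the pictures are not rectified), "origin" and "attitude" of the camera in the world. Camera axes: x right, y up, looking along -z (the intrinsics and any distortion apply to the point x, -y, -z); pixel columns grow to the right and rows downward; lengths in mm; the calibration is good to about 2 mm. A picture is of the moment at which its call begins: read the wrist's pose just before it. calibration takes no time and is no camera call; for the wrist camera it gives the pose at the moment of the call.
- finish_job(): hands the job in, once; it reports no verdict.
The state is a dict: "clock": time; "qpos": joint angles; "qd": joint speeds; "tau": joint torques, N m; "eef_pos": TCP position; "tool_rot": TCP orientation; "force": force on the tool from outside, world axes, zero at the start; "torque": the same for the moment, N m; "width": finger opening in mm.
Only numpy, scipy, OpenCV 4.12 (cv2) and the standard library are available. Lean on these libraries where they do the work, as an engineer would, in place of code of your own. Each camera call takes 0.05 s, during which the arm holds its last target. There are 200 camera calls.

TASK

Turn the round bin stand by pushing at its rim with the fingertips until the yellow bin squarely faces front, in line with the white card on the front edge of its base. Push it round gently rather than spinning it, keep the vials standing in their bins and leave the things on the counter beside the stand alone; nothing is to be picked up. Then take the hand away.

Things in the scene. Friction and masses are not known exactly. Their poses are not given: they have to be found in the camera images.
- stand_base: The fixed square base of a rotary bin stand: dark steel board 350 x 350 mm, its top 12 mm above the counter; it does not move. Origin on the counter under its centre, on the vertical axis about which the carousel turns. Its -x side is its front, turned towards the robot within about 25 degrees; the white card stands on the middle of that edge. z up.
- card (a point): Centre of the white card (36 x 96 mm) in its sloping grey holder on the middle of the front edge of the square base: 194 mm from the turning axis, 15 mm above the counter.
- carousel: Turning part: a light grey disc 336 mm across, top 26 mm above the counter, carrying five fixed bins 72 degrees apart, counter-clockwise from above yellow, blue, green, blue, red. Origin on the axis at the disc's underside, 18 mm up; z up; -x points along the middle of the yellow bin, so that bin faces front when the x axes of carousel and base agree. Turns endlessly both ways.
- yellow_front (a point): Middle of the upper edge of the yellow bin's low front, 151 mm from the axis, 54 mm above the counter. All bins: scoop outward, 88 mm wide, 90 mm deep (61 to 151 mm from the axis), rear and sides 50 mm tall above the disc, the front and the foremost 7 mm of the sides only 28 mm tall, sloping up to full height 27 mm behind the front; walls 3 mm.
- wedge (a point): Point on the disc's top, 140 mm from the axis, in the middle of the open wedge between the yellow bin and the blue bin next to it (36 degrees counter-clockwise from yellow). Five such wedges, 72 degrees apart, each about 75 mm wide here: a fingertip fits between the bins and pushes the side of a bin near the rim.
- post_top (a point): Top of the black-capped post, 60 mm across, on the axis, 88 mm above the counter: the tallest part of the stand. The carousel's bearing has light friction: about 1 to 2 N at the rim turns it, and let go after a slow push it stops at once.
- vial_white: a closed amber vial with a white cap, 32 mm across, 50 mm tall, 30 g, standing loose in the yellow bin; origin at the centre of its foot. Stays standing in its bin.
- vial_black: a closed amber vial with a black cap, 32 mm across, 50 mm tall, 30 g, standing loose in the yellow bin; origin at the centre of its foot. Stays standing in its bin.
- vial_blue: a closed amber vial with a blue cap, 32 mm across, 50 mm tall, 30 g, standing loose in the red bin; origin at the centre of its foot. Stays standing in its bin.
- stock_bottle: White jar with a blue label, 54 mm across, 92 mm tall, standing loose on the counter to the left of the base, towards its rear; origin at the centre of its foot. Stays where it is.
- carton_red: White carton with a red band, 45 x 75 x 50 mm tall, loose on the counter to the left of the base; origin under its centre. Stays where it is.
- carton_green: White carton with a green band, 45 x 60 x 70 mm tall, loose on the counter to the right of the base, towards its rear; origin under its centre. Stays where it is.
- pill_spatula: White plastic pill spatula 150 mm long, lying loose in the blue counting tray (200 x 150 x 18 mm tall, to the right of the base, towards its front); origin under its middle. Stays where it is.
There are look-alikes about, which are no part of the job. What is shaped like the vial_white but green or turquoise is not meant.

How it is judged:
By the outcome, as a careful person would: the job done as asked, in the order asked, and still so for the second after the job is handed in, with the robot touching nothing.
It also fails if it takes over 51 s, if anything falls off the work surface, if the arm or the gripper's body presses on something with over 40 N, if the wrist force passes 120 N, or if a joint passes its speed limit or range.

## Working session

There is one attempt and no reset: what is moved stays moved. The work goes in short steps, Python scripts to look and compute and a tool call to move; the robot and the scene stay as the last step left them, time stands still between calls to the robot, and variables do not carry over. Pictures are saved under pics/ and viewed, about 8 in all and at most 12, crops included, and the job is handed in when it is done.

Besides the shell and the picture viewer there is one more tool, called after ">>>" as name(argument=value, ...), one argument or row to a line, values as JSON. apply_moves: Moves the arm, as the interface text tells. Its arguments: {"type":"object","properties":{"increments":{"type":"array"}},"required":["increments"]}

```bash
mkdir -p pics
cat > h.py <<'E'
import numpy as np, cv2
from cell import *
from scipy.spatial.transform import Rotation as R
def cam(n):
    c=calibration(n); K=np.array(c["camera_matrix"],float); d=np.array(c["distortion"],float)
    o=np.array(c["origin"],float); A=np.array(c["attitude"],float)
    if A.size==3: A=R.from_euler('xyz',A).as_matrix()
    return K,d,o,A
def ray(n,px,z):
    K,d,o,A=cam(n); u=cv2.undistortPoints(np.array(px,float).reshape(-1,1,2),K,d)[:,0]
    v=np.c_[u[:,0],-u[:,1],-np.ones(len(u))]@A.T
    return o+v*((z-o[2])/v[:,2])[:,None]
def proj(n,P):
    K,d,o,A=cam(n); q=(np.array(P,float).reshape(-1,3)-o)@A; q=q*[1,-1,-1]
    return cv2.projectPoints(q,np.zeros(3),np.zeros(3),K,d)[0][:,0]
def snap(n,f):
    im=get_image(n)[:,:,::-1].copy(); cv2.imwrite('pics/'+f,im); return im
E
python3 - <<'E'
from h import *
for n in("scene","side"): snap(n,n+'0.png'); c=calibration(n); print(c)
a=cv2.imread('pics/scene0.png'); 
print(read_state())
E
```

```text
{'camera_matrix': array([[392.25768745,   0.        , 281.17742848],
       [  0.        , 392.25768745, 207.74540473],
       [  0.        ,   0.        ,   1.        ]]), 'distortion': array([-0.01141956,  0.        ,  0.        ,  0.        ,  0.        ]), 'origin': array([1050.13765921,  533.29107848,  509.73901493]), 'attitude': array([1.04817884, 0.00791177, 2.3602126 ])}
{'camera_matrix': array([[383.54728047,   0.        , 285.35212719],
       [  0.        , 383.54728047, 209.37164816],
       [  0.        ,   0.        ,   1.        ]]), 'distortion': array([0.03351466, 0.        , 0.        , 0.        , 0.        ]), 'origin': array([ 372.55169194, -575.94351035,  556.82214103]), 'attitude': array([ 0.91265913, -0.01015482, -0.29298435])}
{'clock': 0.1, 'qpos': array([-0.06581016,  0.62922007,  0.0384429 ,  1.51823918, -0.02695667,
        0.99631702, -0.01999373]), 'qd': array([ 0.0020723 , -0.00328006, -0.00222771, -0.00446992,  0.00018359,
        0.00065557, -0.0004543 ]), 'tau': array([ 3.65140630e-03, -5.64529252e+01,  1.23032581e+00, -1.93971133e+01,
        1.11524854e-02,  5.46943455e-03, -1.37002465e-05]), 'eef_pos': array([6.49453477e+02, 2.64099142e-02, 2.30512000e+02]), 'tool_rot': array([-3.13992759e+00,  4.96397630e-05,  1.57083853e+00]), 'force': array([0.01365662, 0.54060321, 0.68940616]), 'torque': array([-0.03860248, -0.00139117, -0.04084441]), 'width': 85.31908586503069}
```

View pics/scene0.png

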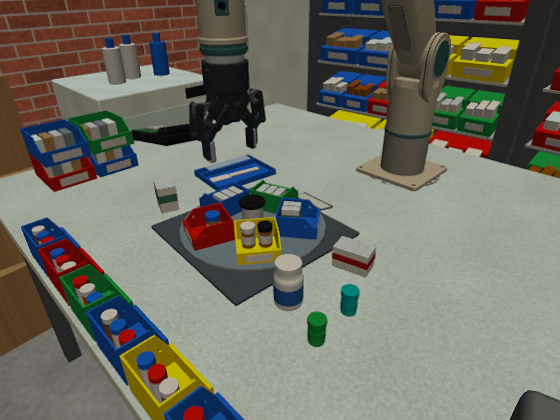

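View pics/side0.png

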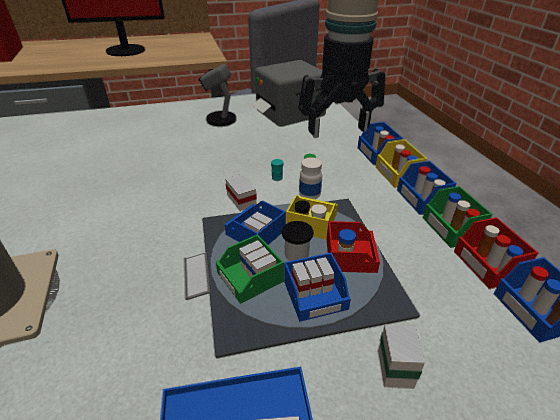

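The scene view shows the yellow bin facing away from the robot at (257,240), with the red bin at (208,225). The side view shows the post at (298,232), the card at (195,275), and the base corners near (203,213), (350,200), (416,318) and (219,356).

```bash
cat >> h.py <<'E'
def line(p): 
    vx,vy,x,y=cv2.fitLine(np.array(p,np.float32),cv2.DIST_HUBER,0,.01,.01).ravel(); return np.degrees(np.arctan2(vy,vx))
def blob(im,h0,h1,s=150,v=60):
    H=cv2.cvtColor(im,cv2.COLOR_BGR2HSV); m=cv2.inRange(H,(h0,s,v),(h1,255,255)); return m
E
python3 - <<'E'
from h import *
print('side corners',ray('side',[(203,213),(350,200),(416,318),(219,356)],12).round(0)[:,:2].tolist())
print('scene corners',ray('scene',[(152,231),(237,301),(358,233)],12).round(0)[:,:2].tolist())
print('post',ray('side',[(298,228)],88).round(),ray('scene',[(252,203)],88).round())
# triangulation-ish: card
print('card',ray('side',[(195,275)],15).round())
a=cv2.imread('pics/side0.png')[170:380,150:450]; b=cv2.imread('pics/scene0.png')[160:320,130:380]
a=cv2.resize(a,(500,350),interpolation=3);b=cv2.resize(b,(500,320)[:2],interpolation=3)
cv2.imwrite('pics/c.png',np.vstack([cv2.resize(cv2.imread('pics/side0.png')[180:370,170:430],None,fx=1.6,fy=1.6,interpolation=2),cv2.resize(cv2.imread('pics/scene0.png')[160:310,130:390],None,fx=1.6,fy=1.6,interpolation=2)]))
E
```

```text
side corners [[397.0, 136.0], [741.0, 90.0], [708.0, -253.0], [376.0, -229.0]]
scene corners [[730.0, -220.0], [737.0, 99.0], [403.0, 124.0]]
post [[559. -58.  88.]] [[567. -50.  88.]]
card [[359. -53.  15.]]
```

View pics/c.png

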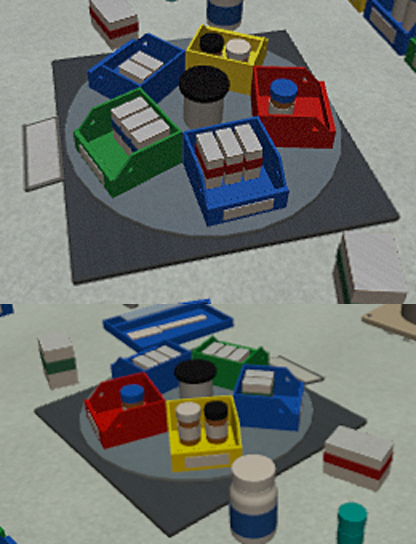

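Run:
```python
from h import *
for n,roi in(('side',(190,370,185,425)),('scene',(165,310,140,370))):
    a=cv2.imread(f'pics/{n}0.png'); g=cv2.cvtColor(a,cv2.COLOR_BGR2HSV)
    m=np.zeros(g.shape[:2],np.uint8); r=roi
    m[r[0]:r[1],r[2]:r[3]]=(g[r[0]:r[1],r[2]:r[3],2]<115)*255   # dark board
    m=cv2.morphologyEx(m,cv2.MORPH_OPEN,np.ones((3,3)))
    nn,l,s,c=cv2.connectedComponentsWithStats(m); k=1+np.argmax(s[1:,4]); print(n,s[k])
    hull=cv2.convexHull(cv2.findContours((l==k).astype(np.uint8),0,1)[0][0])
    q=cv2.approxPolyDP(hull,6,True)[:,0]; print(q.tolist()); P=ray(n,q,12)[:,:2]
    print(P.round().tolist())
    for i in range(len(P)):
        d=P[(i+1)%len(P)]-P[i]; print(np.linalg.norm(d).round(), ((np.degrees(np.arctan2(d[1],d[0]))+45)%90-45).round(1))
# yellow bin: yellow mask scene
a=cv2.imread('pics/scene0.png'); m=blob(a,20,33,120,60); m[:, :225]=0;m[:,290:]=0;m[:200]=0;m[275:]=0
ys,xs=np.nonzero(m); print('yellow',xs.min(),xs.max(),ys.min(),ys.max())
# gray disc vs board: disc ellipse centre side
```

```text
side [  185   190   235   168 12574]
[[203, 218], [227, 190], [255, 190], [384, 257], [419, 316], [216, 357], [185, 298]]
[[394.0, 118.0], [465.0, 212.0], [532.0, 193.0], [726.0, -107.0], [715.0, -251.0], [371.0, -229.0], [336.0, -100.0]]
118.0 -36.9
69.0 -15.9
358.0 33.0
144.0 -4.6
344.0 -3.6
134.0 15.4
226.0 -15.1
scene [ 152  195  152  115 6280]
[[152, 225], [203, 195], [213, 198], [303, 283], [300, 305], [235, 305]]
[[717.0, -244.0], [544.0, -283.0], [535.0, -250.0], [618.0, 151.0], [665.0, 187.0], [746.0, 105.0]]
178.0 12.7
34.0 14.8
409.0 -11.7
59.0 37.3
116.0 44.8
350.0 -4.8
yellow 233 281 217 264
```

>>> apply_moves(
  increments=[
    {"tz": 0.05, "tx": -0.02},
    {"tz": 0.1, "tx": -0.04},
    {"tz": 0.15, "tx": -0.08},
    {"tz": 0.2, "tx": -0.1},
    {"tz": 0.22, "tx": -0.12},
    {"tz": 0.22, "tx": -0.12},
    {"tz": 0.22, "tx": -0.12},
    {"tz": 0.22, "tx": -0.12},
  ],
)

```text
$.increments[0]: bad value
```

Run:
```python
from h import *
snap('wrist','w0.png'); np.savez('w0.npz',*cam('wrist')); print(cam('wrist'))
s=read_state(); print(s['clock'],s['eef_pos'])
```

```text
(array([[350.32240929,   0.        , 279.06560177],
       [  0.        , 350.32240929, 209.32545727],
       [  0.        ,   0.        ,   1.        ]]), array([0.01873702, 0.        , 0.        , 0.        , 0.        ]), array([649.66033687,  84.69455581, 373.82229937]), array([[ 9.99999647e-01, -1.49630492e-04,  8.27122379e-04],
       [-1.29608147e-04,  9.44810125e-01,  3.27618394e-01],
       [-8.30495299e-04, -3.27618385e-01,  9.44809771e-01]]))
0.15 [6.49549322e+02 3.80720808e-02 2.30609701e+02]
```

View pics/w0.png

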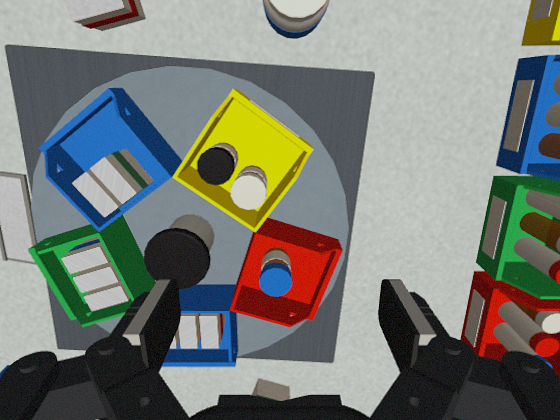

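The wrist view shows the whole stand: base corners at about (5,45), (374,71), (333,362) and (57,348), post cap at (177,258), card at (12,217), and the yellow bin's front edge running from (234,90) to (313,152).

Run:
```python
from h import *
a=cv2.imread('pics/w0.png'); H=cv2.cvtColor(a,cv2.COLOR_BGR2HSV)
c=ray('wrist',[(5,45),(374,71),(333,362)],12)[:,:2]; print('corners',c.round().tolist(),'sides',np.linalg.norm(np.diff(c,axis=0),axis=1).round())
for d in(c[1]-c[0],c[1]-c[2]): print(((np.degrees(np.arctan2(*d[::-1]))+45)%90-45).round(1))
print('centre',((c[0]+c[2])/2).round(1))
print('post',ray('wrist',[(177,258)],88).round(1))
print('card',ray('wrist',[(13,217)],15).round(1))
# yellow bin front floor/top, rear corners
P=ray('wrist',[(234,90),(313,152)],54)[:,:2]; print('front',P.round().tolist(),np.linalg.norm(P[1]-P[0]))
Q=ray('wrist',[(175,178),(257,229)],76)[:,:2]; print('rear',Q.round().tolist(),np.linalg.norm(Q[1]-Q[0]))
d=P.mean(0)-Q.mean(0); print('dir',np.degrees(np.arctan2(*d[::-1])),np.linalg.norm(d))
# disc ellipse at z=26 edges
```

```text
corners [[395.0, 121.0], [740.0, 99.0], [718.0, -248.0]] sides [346. 348.]
-3.5
-3.6
centre [556.6 -63.6]
post [[557.  -61.1  88. ]]
card [[361.6 -48.6  15. ]]
front [[611.0, 83.0], [680.0, 29.0]] 87.97310907618308
rear [[559.0, 10.0], [629.0, -38.0]] 85.22822134795918
dir 53.5101539634483 86.65064444437851
```

>>> apply_moves(
  increments=[
    {"tx": 0.002, "ty": -0.04, "tz": 0, "rx": 0, "ry": 0, "rz": -1, "claw": 0},
    {"tx": 0.004, "ty": -0.08, "tz": 0, "rx": 0, "ry": 0, "rz": -2, "claw": 0},
    {"tx": 0.006, "ty": -0.12, "tz": 0, "rx": 0, "ry": 0, "rz": -3, "claw": 0},
    {"tx": 0.008, "ty": -0.16, "tz": 0, "rx": 0, "ry": 0, "rz": -3.7, "claw": 0},
    {"tx": 0.008, "ty": -0.17, "tz": -0.02, "rx": 0, "ry": 0, "rz": -3.7, "claw": 0},
    {"tx": 0.008, "ty": -0.17, "tz": -0.05, "rx": 0, "ry": 0, "rz": -3.7, "claw": 0},
    {"tx": 0.008, "ty": -0.17, "tz": -0.08, "rx": 0, "ry": 0, "rz": -3.7, "claw": 0},
    {"tx": 0.008, "ty": -0.17, "tz": -0.1, "rx": 0, "ry": 0, "rz": -3.7, "claw": 0},
    {"tx": 0.008, "ty": -0.17, "tz": -0.11, "rx": 0, "ry": 0, "rz": -3.7, "claw": 0},
    {"tx": 0.008, "ty": -0.17, "tz": -0.11, "rx": 0, "ry": 0, "rz": -3.7, "claw": 0},
  ],
)

```text
clock: 1.15
eef_pos: [657.0, -169.7, 119.7]
tool_rot: [-3.138, 0.0, 1.248]
force: [-0.4, 0.2, -0.4]
width: 0.1
```

Run:
```python
from h import *
a=snap('side','s1.png'); b=snap('scene','s1b.png')
cv2.imwrite('pics/s1c.png',np.vstack([cv2.resize(a[160:380,150:450],None,fx=1.3,fy=1.3),cv2.resize(b[130:310,110:410],None,fx=1.3,fy=1.3)]))
c=np.array([557,-62.5]); 
# contact path: angle phi of red bin, tool at 130 e -55 n
def pos(phi,n=55):
    p=np.radians(phi); e=np.array([np.cos(p),np.sin(p)]); t=np.array([-e[1],e[0]]); return c+130*e-n*t
print('pre',pos(-18.6,70))
ph=-18.6
for k in range(6):
    o=pos(ph); print('start',ph,o.round(1)); 
    for i in range(1,13): print(((pos(ph+2*i)-o)/1000).round(3).tolist(),round(2*i/5,1),end=' ')
    ph+=24; print()
```

```text
pre [ 657.88274165 -170.30849891]
start -18.6 [ 662.7 -156.1]
[0.003, 0.004] 0.4 [0.006, 0.008] 0.8 [0.009, 0.012] 1.2 [0.012, 0.016] 1.6 [0.015, 0.02] 2.0 [0.017, 0.024] 2.4 [0.02, 0.028] 2.8 [0.022, 0.033] 3.2 [0.024, 0.037] 3.6 [0.026, 0.042] 4.0 [0.027, 0.046] 4.4 [0.029, 0.051] 4.8 
start 5.399999999999999 [ 691.6 -105. ]
[0.001, 0.005] 0.4 [0.003, 0.009] 0.8 [0.004, 0.014] 1.2 [0.005, 0.019] 1.6 [0.005, 0.024] 2.0 [0.006, 0.029] 2.4 [0.006, 0.034] 2.8 [0.007, 0.039] 3.2 [0.007, 0.044] 3.6 [0.006, 0.049] 4.0 [0.006, 0.054] 4.4 [0.006, 0.058] 4.8 
start 29.4 [697.3 -46.6]
[-0.001, 0.005] 0.4 [-0.001, 0.01] 0.8 [-0.002, 0.015] 1.2 [-0.004, 0.019] 1.6 [-0.005, 0.024] 2.0 [-0.006, 0.029] 2.4 [-0.008, 0.033] 2.8 [-0.01, 0.038] 3.2 [-0.012, 0.043] 3.6 [-0.014, 0.047] 4.0 [-0.016, 0.051] 4.4 [-0.019, 0.056] 4.8 
start 53.4 [678.7   9.1]
[-0.003, 0.004] 0.4 [-0.005, 0.008] 0.8 [-0.008, 0.012] 1.2 [-0.011, 0.016] 1.6 [-0.014, 0.02] 2.0 [-0.018, 0.024] 2.4 [-0.021, 0.027] 2.8 [-0.024, 0.031] 3.2 [-0.028, 0.034] 3.6 [-0.032, 0.037] 4.0 [-0.036, 0.04] 4.4 [-0.04, 0.043] 4.8 
start 77.4 [639.   52.4]
[-0.004, 0.003] 0.4 [-0.008, 0.005] 0.8 [-0.012, 0.008] 1.2 [-0.017, 0.01] 1.6 [-0.021, 0.012] 2.0 [-0.026, 0.015] 2.4 [-0.03, 0.016] 2.8 [-0.035, 0.018] 3.2 [-0.04, 0.02] 3.6 [-0.044, 0.021] 4.0 [-0.049, 0.022] 4.4 [-0.054, 0.023] 4.8 
start 101.4 [585.2  75.8]
[-0.005, 0.001] 0.4 [-0.01, 0.002] 0.8 [-0.015, 0.002] 1.2 [-0.02, 0.003] 1.6 [-0.024, 0.003] 2.0 [-0.029, 0.003] 2.4 [-0.034, 0.003] 2.8 [-0.039, 0.002] 3.2 [-0.044, 0.002] 3.6 [-0.049, 0.001] 4.0 [-0.054, 0.001] 4.4 [-0.059, -0.0] 4.8
```

View pics/s1c.png

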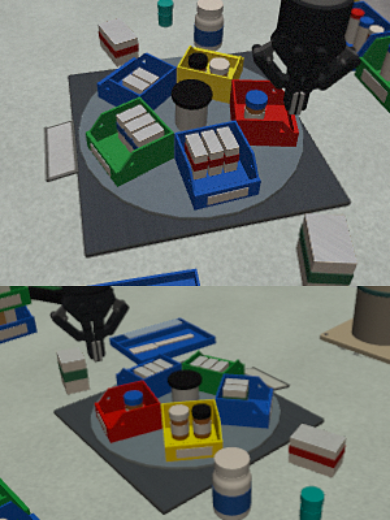

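The closed fingertips hang above the wedge between the red bin and the blue bin next to it, with room around them. I'll lower to about z = 44, which keeps the knuckles above the bins.

>>> apply_moves(
  increments=[
    {"tx": 0, "ty": 0, "tz": -0.02, "rx": 0, "ry": 0, "rz": 0, "claw": 0},
    {"tx": 0, "ty": 0, "tz": -0.045, "rx": 0, "ry": 0, "rz": 0, "claw": 0},
    {"tx": 0, "ty": 0, "tz": -0.065, "rx": 0, "ry": 0, "rz": 0, "claw": 0},
    {"tx": 0, "ty": 0, "tz": -0.077, "rx": 0, "ry": 0, "rz": 0, "claw": 0},
    {"tx": 0, "ty": 0, "tz": -0.077, "rx": 0, "ry": 0, "rz": 0, "claw": 0},
    {"tx": 0.001, "ty": 0.003, "tz": -0.077, "rx": 0, "ry": 0, "rz": 0, "claw": 0},
    {"tx": 0.002, "ty": 0.006, "tz": -0.077, "rx": 0, "ry": 0, "rz": 0, "claw": 0},
    {"tx": 0.003, "ty": 0.009, "tz": -0.077, "rx": 0, "ry": 0, "rz": 0, "claw": 0},
    {"tx": 0.005, "ty": 0.012, "tz": -0.077, "rx": 0, "ry": 0, "rz": 0, "claw": 0},
    {"tx": 0.005, "ty": 0.014, "tz": -0.077, "rx": 0, "ry": 0, "rz": 0, "claw": 0},
  ],
)

```text
clock: 2.25
eef_pos: [663.9, -156.0, 44.9]
tool_rot: [3.14, 0.0, 1.248]
force: [1.1, -1.4, -0.1]
width: 0.0
```

Contact is as expected (about 1.8 N). Now the pushing arcs.

>>> apply_moves(
  increments=[
    {"tx": 0.003, "ty": 0.004, "tz": 0, "rx": 0, "ry": 0, "rz": 0.4, "claw": 0},
    {"tx": 0.006, "ty": 0.008, "tz": 0, "rx": 0, "ry": 0, "rz": 0.8, "claw": 0},
    {"tx": 0.009, "ty": 0.012, "tz": 0, "rx": 0, "ry": 0, "rz": 1.2, "claw": 0},
    {"tx": 0.012, "ty": 0.016, "tz": 0, "rx": 0, "ry": 0, "rz": 1.6, "claw": 0},
    {"tx": 0.015, "ty": 0.02, "tz": 0, "rx": 0, "ry": 0, "rz": 2.0, "claw": 0},
    {"tx": 0.017, "ty": 0.024, "tz": 0, "rx": 0, "ry": 0, "rz": 2.4, "claw": 0},
    {"tx": 0.02, "ty": 0.028, "tz": 0, "rx": 0, "ry": 0, "rz": 2.8, "claw": 0},
    {"tx": 0.022, "ty": 0.033, "tz": 0, "rx": 0, "ry": 0, "rz": 3.2, "claw": 0},
    {"tx": 0.024, "ty": 0.037, "tz": 0, "rx": 0, "ry": 0, "rz": 3.6, "claw": 0},
    {"tx": 0.026, "ty": 0.042, "tz": 0, "rx": 0, "ry": 0, "rz": 4.0, "claw": 0},
    {"tx": 0.027, "ty": 0.046, "tz": 0, "rx": 0, "ry": 0, "rz": 4.4, "claw": 0},
    {"tx": 0.029, "ty": 0.051, "tz": 0, "rx": 0, "ry": 0, "rz": 4.8, "claw": 0},
  ],
)

```text
clock: 3.45
eef_pos: [691.8, -104.9, 44.2]
tool_rot: [-3.141, 0.0, 1.669]
force: [-0.1, -1.4, -0.3]
width: 0.3
```

Run:
```python
from h import *
a=snap('side','s2.png'); b=snap('scene','s2b.png')
cv2.imwrite('pics/s2c.png',np.vstack([cv2.resize(a[160:380,150:450],None,fx=1.3,fy=1.3),cv2.resize(b[130:310,110:410],None,fx=1.3,fy=1.3)]))
```

```text
(no output)
```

View pics/s2c.png

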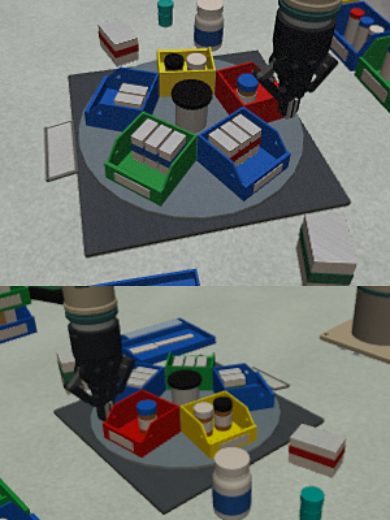

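The stand turned with the finger, and the vials and counter items are unmoved. Before going past the jar I'll check where it stands.

Run:
```python
from h import *
c=np.array([557,-62.5])
for n,p,z in(('scene',(288,300),5),('scene',(288,262),92),('side',(311,162),92),('scene',(354,243),50)):
    q=ray(n,[p],z)[0]; d=q[:2]-c; print(n,q.round(),np.hypot(*d).round(),np.degrees(np.arctan2(*d[::-1])).round())
```

```text
scene [665. 158.   5.] 245.0 64.0
scene [665. 157.  92.] 245.0 64.0
side [662. 157.  92.] 243.0 64.0
scene [488. 171.  50.] 244.0 106.0
```

Jar at radius 244 mm, so its near edge is at about 217 mm. The knuckles reach roughly 190 mm from the axis, so there is clearance.

>>> apply_moves(
  increments=[
    {"tx": 0.001, "ty": 0.005, "tz": 0, "rx": 0, "ry": 0, "rz": 0.4, "claw": 0},
    {"tx": 0.003, "ty": 0.009, "tz": 0, "rx": 0, "ry": 0, "rz": 0.8, "claw": 0},
    {"tx": 0.004, "ty": 0.014, "tz": 0, "rx": 0, "ry": 0, "rz": 1.2, "claw": 0},
    {"tx": 0.005, "ty": 0.019, "tz": 0, "rx": 0, "ry": 0, "rz": 1.6, "claw": 0},
    {"tx": 0.005, "ty": 0.024, "tz": 0, "rx": 0, "ry": 0, "rz": 2.0, "claw": 0},
    {"tx": 0.006, "ty": 0.029, "tz": 0, "rx": 0, "ry": 0, "rz": 2.4, "claw": 0},
    {"tx": 0.006, "ty": 0.034, "tz": 0, "rx": 0, "ry": 0, "rz": 2.8, "claw": 0},
    {"tx": 0.007, "ty": 0.039, "tz": 0, "rx": 0, "ry": 0, "rz": 3.2, "claw": 0},
    {"tx": 0.007, "ty": 0.044, "tz": 0, "rx": 0, "ry": 0, "rz": 3.6, "claw": 0},
    {"tx": 0.006, "ty": 0.049, "tz": 0, "rx": 0, "ry": 0, "rz": 4.0, "claw": 0},
    {"tx": 0.006, "ty": 0.054, "tz": 0, "rx": 0, "ry": 0, "rz": 4.4, "claw": 0},
    {"tx": 0.006, "ty": 0.058, "tz": 0, "rx": 0, "ry": 0, "rz": 4.8, "claw": 0},
  ],
)

```text
clock: 4.75
eef_pos: [697.8, -46.3, 44.3]
tool_rot: [-3.141, -0.0, 2.089]
force: [0.0, -0.7, 1.0]
width: 0.0
```

>>> apply_moves(
  increments=[
    {"tx": -0.001, "ty": 0.005, "tz": 0, "rx": 0, "ry": 0, "rz": 0.4, "claw": 0},
    {"tx": -0.001, "ty": 0.01, "tz": 0, "rx": 0, "ry": 0, "rz": 0.8, "claw": 0},
    {"tx": -0.002, "ty": 0.015, "tz": 0, "rx": 0, "ry": 0, "rz": 1.2, "claw": 0},
    {"tx": -0.004, "ty": 0.019, "tz": 0, "rx": 0, "ry": 0, "rz": 1.6, "claw": 0},
    {"tx": -0.005, "ty": 0.024, "tz": 0, "rx": 0, "ry": 0, "rz": 2.0, "claw": 0},
    {"tx": -0.006, "ty": 0.029, "tz": 0, "rx": 0, "ry": 0, "rz": 2.4, "claw": 0},
    {"tx": -0.008, "ty": 0.033, "tz": 0, "rx": 0, "ry": 0, "rz": 2.8, "claw": 0},
    {"tx": -0.01, "ty": 0.038, "tz": 0, "rx": 0, "ry": 0, "rz": 3.2, "claw": 0},
    {"tx": -0.012, "ty": 0.043, "tz": 0, "rx": 0, "ry": 0, "rz": 3.6, "claw": 0},
    {"tx": -0.014, "ty": 0.047, "tz": 0, "rx": 0, "ry": 0, "rz": 4.0, "claw": 0},
    {"tx": -0.016, "ty": 0.051, "tz": 0, "rx": 0, "ry": 0, "rz": 4.4, "claw": 0},
    {"tx": -0.019, "ty": 0.056, "tz": 0, "rx": 0, "ry": 0, "rz": 4.8, "claw": 0},
  ],
)

```text
clock: 5.95
eef_pos: [679.3, 9.2, 44.4]
tool_rot: [3.141, 0.001, 2.507]
force: [1.8, -0.3, -0.2]
width: -0.3
```

>>> apply_moves(
  increments=[
    {"tx": -0.003, "ty": 0.004, "tz": 0, "rx": 0, "ry": 0, "rz": 0.4, "claw": 0},
    {"tx": -0.005, "ty": 0.008, "tz": 0, "rx": 0, "ry": 0, "rz": 0.8, "claw": 0},
    {"tx": -0.008, "ty": 0.012, "tz": 0, "rx": 0, "ry": 0, "rz": 1.2, "claw": 0},
    {"tx": -0.011, "ty": 0.016, "tz": 0, "rx": 0, "ry": 0, "rz": 1.6, "claw": 0},
    {"tx": -0.014, "ty": 0.02, "tz": 0, "rx": 0, "ry": 0, "rz": 2.0, "claw": 0},
    {"tx": -0.018, "ty": 0.024, "tz": 0, "rx": 0, "ry": 0, "rz": 2.4, "claw": 0},
    {"tx": -0.021, "ty": 0.027, "tz": 0, "rx": 0, "ry": 0, "rz": 2.8, "claw": 0},
    {"tx": -0.024, "ty": 0.031, "tz": 0, "rx": 0, "ry": 0, "rz": 3.2, "claw": 0},
    {"tx": -0.028, "ty": 0.034, "tz": 0, "rx": 0, "ry": 0, "rz": 3.6, "claw": 0},
    {"tx": -0.032, "ty": 0.037, "tz": 0, "rx": 0, "ry": 0, "rz": 4.0, "claw": 0},
    {"tx": -0.036, "ty": 0.04, "tz": 0, "rx": 0, "ry": 0, "rz": 4.4, "claw": 0},
    {"tx": -0.04, "ty": 0.043, "tz": 0, "rx": 0, "ry": 0, "rz": 4.8, "claw": 0},
  ],
)

```text
clock: 7.15
eef_pos: [638.9, 52.7, 44.4]
tool_rot: [3.141, 0.0, 2.927]
force: [2.1, -0.4, 0.2]
width: -0.0
```

>>> apply_moves(
  increments=[
    {"tx": -0.004, "ty": 0.003, "tz": 0, "rx": 0, "ry": 0, "rz": 0.4, "claw": 0},
    {"tx": -0.008, "ty": 0.005, "tz": 0, "rx": 0, "ry": 0, "rz": 0.8, "claw": 0},
    {"tx": -0.012, "ty": 0.008, "tz": 0, "rx": 0, "ry": 0, "rz": 1.2, "claw": 0},
    {"tx": -0.017, "ty": 0.01, "tz": 0, "rx": 0, "ry": 0, "rz": 1.6, "claw": 0},
    {"tx": -0.021, "ty": 0.012, "tz": 0, "rx": 0, "ry": 0, "rz": 2.0, "claw": 0},
    {"tx": -0.026, "ty": 0.015, "tz": 0, "rx": 0, "ry": 0, "rz": 2.4, "claw": 0},
    {"tx": -0.03, "ty": 0.016, "tz": 0, "rx": 0, "ry": 0, "rz": 2.8, "claw": 0},
    {"tx": -0.035, "ty": 0.018, "tz": 0, "rx": 0, "ry": 0, "rz": 3.2, "claw": 0},
    {"tx": -0.038, "ty": 0.019, "tz": 0, "rx": 0, "ry": 0, "rz": 3.5, "claw": 0},
    {"tx": -0.04, "ty": 0.02, "tz": 0, "rx": 0, "ry": 0, "rz": 3.6, "claw": 0},
    {"tx": -0.04, "ty": 0.02, "tz": 0, "rx": 0, "ry": 0, "rz": 3.6, "claw": 0},
  ],
)

```text
clock: 8.25
eef_pos: [598.1, 71.8, 44.1]
tool_rot: [-3.141, -0.002, -3.045]
force: [-0.1, 0.4, -0.4]
width: -0.3
```

Run:
```python
from h import *
a=snap('side','s3.png'); w=snap('wrist','w3.png')
cv2.imwrite('pics/s3c.png',np.vstack([a[160:380,150:450],cv2.resize(w,(300,225))]))
cv2.imwrite('pics/s3d.png',np.hstack([cv2.resize(a[160:380,150:450],None,fx=1.3,fy=1.3),cv2.resize(w,(381,286))]))
print(read_state()['clock'])
```

```text
8.35
```

View pics/s3d.png

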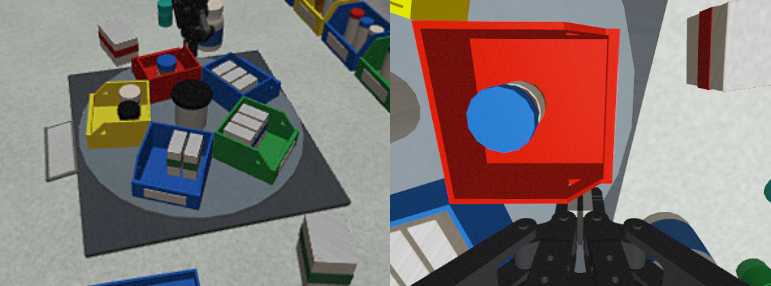

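The yellow bin is now near the front at (118,110) in the left panel, all the vials are standing, and the wrist camera looks straight down on the red bin. I'll measure its angle from the red mask's corners.

Run:
```python
from h import *
w=cv2.imread('pics/w3.png'); H=cv2.cvtColor(w,cv2.COLOR_BGR2HSV)
m=((H[...,0]<8)|(H[...,0]>172))&(H[...,1]>150)&(H[...,2]>60); m=m.astype(np.uint8); m[:, 370:]=0
n,l,s,_=cv2.connectedComponentsWithStats(m); k=1+np.argmax(s[1:,4])
h=cv2.convexHull(cv2.findContours((l==k).astype(np.uint8),0,1)[0][0]); q=cv2.approxPolyDP(h,5,True)[:,0]; print(q.tolist())
c=np.array([557,-62.5])
def ang(P): d=P[:2].copy() if P.ndim==1 else P.mean(0)[:2]; d=d-c; return np.degrees(np.arctan2(d[1],d[0])).round(1),np.hypot(*d).round(1)
tl=q[np.argmin(q@[1,1])]; bl=q[np.argmin(q@[1,-1])]; tr=q[np.argmax(q@[1,-1])]; br=q[np.argmax(q@[1,1])]
r=ray('wrist',[tl,bl],76); f=ray('wrist',[tr,br],54)
print('rear',ang(r),np.linalg.norm(r[0]-r[1]),'front',ang(f),np.linalg.norm(f[0]-f[1]))
for v in(r,f):
    d=v[0]-v[1]; print('edge normal',np.degrees(np.arctan2(d[1],d[0]))%180)
```

```text
[[32, 30], [258, 32], [337, 42], [325, 269], [259, 299], [87, 298]]
rear (np.float64(96.7), np.float64(59.7)) 88.04324833794611 front (np.float64(95.9), np.float64(149.6)) 88.00343977557712
edge normal 5.1541954585279655
edge normal 5.276244823142832
```

>>> apply_moves(
  increments=[
    {"tx": -0.003, "ty": 0.001, "tz": 0, "rx": 0, "ry": 0, "rz": 0.25, "claw": 0},
    {"tx": -0.006, "ty": 0.002, "tz": 0, "rx": 0, "ry": 0, "rz": 0.5, "claw": 0},
    {"tx": -0.009, "ty": 0.0025, "tz": 0, "rx": 0, "ry": 0, "rz": 0.75, "claw": 0},
    {"tx": -0.012, "ty": 0.003, "tz": 0, "rx": 0, "ry": 0, "rz": 1.0, "claw": 0},
    {"tx": -0.015, "ty": 0.004, "tz": 0, "rx": 0, "ry": 0, "rz": 1.25, "claw": 0},
    {"tx": -0.018, "ty": 0.0045, "tz": 0, "rx": 0, "ry": 0, "rz": 1.5, "claw": 0},
    {"tx": -0.02, "ty": 0.005, "tz": 0, "rx": 0, "ry": 0, "rz": 1.7, "claw": 0},
    {"tx": -0.0206, "ty": 0.005, "tz": 0, "rx": 0, "ry": 0, "rz": 1.7, "claw": 0},
    {"tx": -0.0206, "ty": 0.005, "tz": 0, "rx": 0, "ry": 0, "rz": 1.7, "claw": 0},
  ],
)

```text
clock: 9.25
eef_pos: [578.1, 77.1, 44.3]
tool_rot: [3.141, -0.001, -2.897]
force: [-0.4, 0.2, 0.0]
width: -0.2
```

```bash
cat > ang.py <<'E'
from h import *
w=snap('wrist','w4.png'); a=snap('side','s4.png'); H=cv2.cvtColor(w,cv2.COLOR_BGR2HSV)
m=((H[...,0]<8)|(H[...,0]>172))&(H[...,1]>150)&(H[...,2]>60); m=m.astype(np.uint8); m[:, 370:]=0
n,l,s,_=cv2.connectedComponentsWithStats(m); k=1+np.argmax(s[1:,4])
h=cv2.convexHull(cv2.findContours((l==k).astype(np.uint8),0,1)[0][0]); q=cv2.approxPolyDP(h,5,True)[:,0]; print(q.tolist())
tl=q[np.argmin(q@[1,1])]; bl=q[np.argmin(q@[1,-1])]; tr=q[np.argmax(q@[1,-1])]; br=q[np.argmax(q@[1,1])]
for v in(ray('wrist',[tl,bl],76),ray('wrist',[tr,br],54)):
    d=v[0]-v[1]; e=v.mean(0)[:2]-[557,-62.5]; print('len',np.linalg.norm(d).round(1),'normal',90+np.degrees(np.arctan2(d[1],d[0]))%180,'centre',np.degrees(np.arctan2(e[1],e[0])),np.hypot(*e))
# yellow bin in side: front label region and outline
y=blob(a,20,33,120,60); y[:,260:]=0; y[:200]=0; hy=cv2.convexHull(max(cv2.findContours(y,0,1)[0],key=cv2.contourArea)); print('yellow hull',cv2.approxPolyDP(hy,2,True)[:,0].tolist())
print(read_state()['clock'])
cv2.imwrite('pics/s4c.png',cv2.resize(a[190:320,170:300],None,fx=4,fy=4,interpolation=2))
E
python3 ang.py
```

```text
[[31, 30], [256, 33], [337, 43], [324, 269], [259, 299], [86, 298]]
len 88.1 normal 103.60056420651975 centre 105.13930945079663 59.959510424761795
len 87.8 normal 103.49739286740783 centre 104.29463678099403 150.03252598076648
yellow hull [[259, 225], [259, 276], [221, 282], [216, 239], [229, 229]]
9.35
```

View pics/s4c.png

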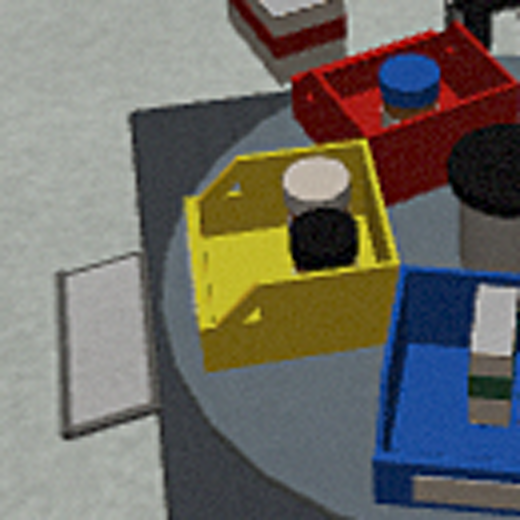

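Run:
```python
from h import *
f=lambda p:(np.array(p)/4+[170,190])
c=np.array([557,-62.5])
def A(P): d=P[:2]-c; return np.degrees(np.arctan2(d[1],d[0])).round(1),np.hypot(*d).round(1)
Y=ray('side',[f((192,200)),f((208,330))],54); print('yellow front',Y.round(1).tolist(),A(Y.mean(0)),np.linalg.norm(Y[0]-Y[1]), np.degrees(np.arctan2(*(Y[0]-Y[1])[1::-1])))
C=ray('side',[f(p) for p in((62,272),(141,255),(154,406),(68,434))],15); print('card',C.round(1).tolist(),A(C.mean(0)))
print('left corner of base',ray('side',[f((133,116))],12).round(1))
K=ray('side',[(419,316),(216,357)],12); print(K.round(1))
B=ray('side',[f((350,126)),f((395,267))],76);print('rear',B.round(1).tolist(),A(B.mean(0)),np.linalg.norm(B[0]-B[1]))
```

```text
yellow front [[412.0, -11.5, 54.0], [405.6, -97.9, 54.0]] (np.float64(177.0), np.float64(148.4)) 86.6173694977003 85.76370498843077
card [[345.6, -2.3, 15.0], [384.4, -1.2, 15.0], [377.5, -99.7, 15.0], [339.1, -104.8, 15.0]] (np.float64(176.9), np.float64(195.6))
left corner of base [[394.6 114.2  12. ]]
[[ 714.8 -250.8   12. ]
 [ 371.2 -229.5   12. ]]
rear [[492.9, -4.1, 76.0], [489.2, -104.7, 76.0]] (np.float64(173.0), np.float64(66.4)) 100.69022725227077
```

The side camera puts the yellow front at 177.0° and the card at 176.9°. The wrist camera puts the yellow bin at about 176° and the base front at 176.4°. They agree, so I'll back off and lift away.

>>> apply_moves(
  increments=[
    {"tx": 0.005, "ty": 0.001, "tz": 0, "rx": 0, "ry": 0, "rz": 0, "claw": 0},
    {"tx": 0.01, "ty": 0.0025, "tz": 0, "rx": 0, "ry": 0, "rz": 0, "claw": 0},
    {"tx": 0.014, "ty": 0.0035, "tz": 0, "rx": 0, "ry": 0, "rz": 0, "claw": 0},
    {"tx": 0.014, "ty": 0.0035, "tz": 0.02, "rx": 0, "ry": 0, "rz": 0, "claw": 0},
    {"tx": 0.014, "ty": 0.0035, "tz": 0.05, "rx": 0, "ry": 0, "rz": 0, "claw": 0},
    {"tx": 0.014, "ty": 0.0035, "tz": 0.09, "rx": 0, "ry": 0, "rz": 0, "claw": 0},
    {"tx": 0.014, "ty": 0.0035, "tz": 0.13, "rx": 0, "ry": 0, "rz": 0, "claw": 0},
    {"tx": 0.014, "ty": 0.0035, "tz": 0.17, "rx": 0, "ry": 0, "rz": 0, "claw": 0},
    {"tx": 0.014, "ty": 0.0035, "tz": 0.2, "rx": 0, "ry": 0, "rz": 0, "claw": 0},
    {"tx": 0.014, "ty": 0.0035, "tz": 0.2, "rx": 0, "ry": 0, "rz": 0, "claw": 0},
  ],
)

```text
clock: 10.35
eef_pos: [595.4, 81.7, 249.2]
tool_rot: [-3.141, 0.009, -2.897]
force: [-0.3, 0.3, -0.4]
width: 0.1
```

>>> apply_moves(
  increments=[
    {"tx": 0.02, "ty": -0.02, "tz": 0, "rx": 0, "ry": 0, "rz": -1.6, "claw": 0},
    {"tx": 0.03, "ty": -0.04, "tz": 0.01, "rx": 0, "ry": 0, "rz": -3.2, "claw": 0},
    {"tx": 0.03, "ty": -0.06, "tz": 0.02, "rx": 0, "ry": 0, "rz": -4.8, "claw": 0},
    {"tx": 0.03, "ty": -0.08, "tz": 0.03, "rx": 0, "ry": 0, "rz": -6.4, "claw": 0},
    {"tx": 0.03, "ty": -0.1, "tz": 0.04, "rx": 0, "ry": 0, "rz": -8, "claw": 0},
    {"tx": 0.03, "ty": -0.11, "tz": 0.05, "rx": 0, "ry": 0, "rz": -9.6, "claw": 0},
    {"tx": 0.03, "ty": -0.11, "tz": 0.05, "rx": 0, "ry": 0, "rz": -11.2, "claw": 0},
    {"tx": 0.03, "ty": -0.11, "tz": 0.05, "rx": 0, "ry": 0, "rz": -12.8, "claw": 0},
    {"tx": 0.03, "ty": -0.11, "tz": 0.05, "rx": 0, "ry": 0, "rz": -14.4, "claw": 0},
    {"tx": 0.03, "ty": -0.11, "tz": 0.05, "rx": 0, "ry": 0, "rz": -16, "claw": 0},
    {"tx": 0.03, "ty": -0.11, "tz": 0.05, "rx": 0, "ry": 0, "rz": -17.5, "claw": 0},
    {"tx": 0.03, "ty": -0.11, "tz": 0.05, "rx": 0, "ry": 0, "rz": -17.5, "claw": 0},
  ],
)

```text
clock: 11.55
eef_pos: [622.1, -29.3, 293.3]
tool_rot: [-3.14, -0.0, 1.859]
force: [-1.1, -0.6, 0.0]
width: -0.2
```

Run:
```python
from h import *
s=read_state(); print(s['clock'],s['eef_pos'])
snap('wrist','w5.png')
```

```text
11.55 [622.1066222  -29.33077995 293.32164988]
```

View pics/w5.png

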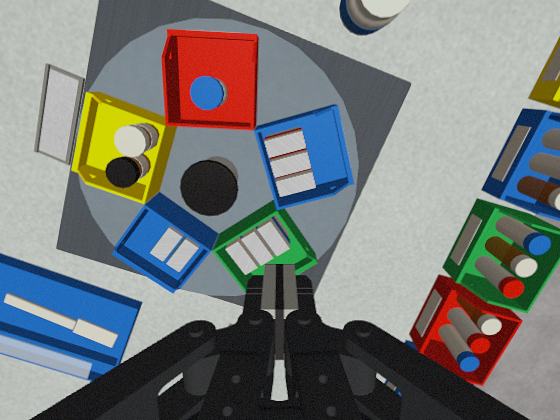

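The picture shows the yellow bin facing the card at (59,114), all three vials upright in their bins, and the spatula still in its tray. I'll compute the final angles.

Run:
```python
from h import *
a=cv2.imread('pics/w5.png')
y=blob(a,20,33,120,60); y[:,200:]=0
q=cv2.approxPolyDP(cv2.convexHull(max(cv2.findContours(y,0,1)[0],key=cv2.contourArea)),3,True)[:,0]; print(q.tolist())
c=ray('wrist',[(209,188)],88)[0,:2]; print('post',c.round(1))
def A(d): return np.degrees(np.arctan2(d[1],d[0])).round(2)
def show(n,px,z):
    P=ray('wrist',px,z); m=P.mean(0)[:2]-c; print(n,'centre ang',A(m)%360,np.hypot(*m).round(1)); return P
F=show('front',[(94,93),(74,183)],54); R_=show('rear',[(176,127),(152,203)],76); C=show('card',[(50,64),(84,78),(68,163),(35,150)],15)
for n,d in(('front edge',F[0]-F[1]),('card outer',C[0]-C[3]),('card inner',C[1]-C[2])): print(n,A(d)+90,np.linalg.norm(d).round(1))
K=ray('wrist',[(411,83),(57,248)],12); d=K[0]-K[1]; print('base diag',A(d)-45,np.linalg.norm(d))
```

```text
[[86, 92], [100, 92], [145, 109], [176, 127], [159, 189], [144, 203], [87, 184], [71, 170]]
post [556.5 -62.5]
front centre ang 179.01 144.9
rear centre ang 174.18 52.2
card centre ang 176.69 194.0
front edge 174.48000000000002 103.3
card outer 174.6 102.4
card inner 175.59 103.2
base diag -3.4299999999999997 489.4188486677786
```

My hand-picked bin corners here are poor: they give a width of 103 mm where it should be 88. I'll zoom in once.

Run:
```python
from h import *
a=cv2.imread('pics/w5.png'); cv2.imwrite('pics/w5c.png',cv2.resize(a[55:215,30:190],None,fx=3.7,fy=3.7,interpolation=2))
```

```text
(no output)
```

View pics/w5c.png

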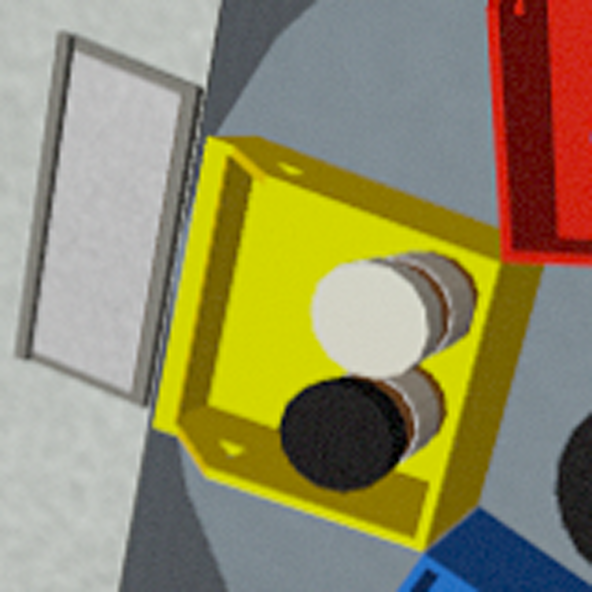

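Run:
```python
from h import *
f=lambda p:np.array(p)/3.7+[30,55]
c=np.array([556.8,-62.5])
A=lambda d:(np.degrees(np.arctan2(d[1],d[0]))).round(2)
for n,z,pp in(('front',54,[(207,137),(155,430)]),('rear',76,[(502,260),(423,550)]),('card',15,[(70,48),(188,92),(140,398),(30,352)]),('cardin',15,[(204,90),(148,404)])):
    P=ray('wrist',[f(p) for p in pp],z); m=P.mean(0)[:2]-c; d=P[0]-P[-1]; print(n,'centre',A(m)%360,np.hypot(*m).round(1),'edge',A(d)+90,np.linalg.norm(d).round(1))
s=get_image('scene')[:,:,::-1]; a=cv2.imread('pics/scene0.png'); r=get_image('side')[:,:,::-1]; b=cv2.imread('pics/side0.png')
def D(x,y,x0,x1,y0,y1): return np.abs(x[y0:y1,x0:x1].astype(int)-y[y0:y1,x0:x1]).max(2).__gt__(50).mean().round(3)
print('change bottle',D(s,a,272,304,270,305),'carton red',D(s,a,332,376,236,274),'green carton',D(r,b,378,425,318,388),'tray',D(r,b,160,312,368,420))
print(read_state()['clock'])
```

```text
front centre 176.87 151.1 edge 176.4 88.6
rear centre 177.14 61.3 edge 175.61 88.7
card centre 177.16 194.4 edge 176.86 96.7
cardin centre 177.3 173.4 edge 176.18 102.9
change bottle 0.0 carton red 0.0 green carton 0.0 tray 0.0
11.7
```

```bash
python3 -c "from cell import *; print(finish_job())"
```

```text
the job is handed in; nothing more can be done
None
```

I turned the stand about 123° counter-clockwise until the yellow bin faced the card, then backed the hand off, lifted it away and handed the job in at about 11.7 s. I pushed the side of the red bin near the rim with closed fingertips, at about 20°/s. Forces read at the end of each move stayed around 2 N.

**Alignment:** the last wrist picture puts the yellow front at 176.9° and the card at 177.2° about the axis. The bin's front edge faces 176.4° and the card's edge 176.9°. Measured sizes agreed with those given: bin 88.6 mm wide and 151 mm out, card 96.7 mm tall and 194 mm out. By these measures it is square to within about 0.5°, though single readings of base and bin differed by up to about 1.5°.

**Other things:** all three vials were upright in their bins. The jar, both cartons and the tray showed no change in the pictures from before and after, and the spatula was still in its tray.

**Failed or disagreeing checks:**
- One move call was refused because its rows left out some fields; the arm did not move.
- Hand-picked bin corners in the side picture (rear width 101 mm) and in the first reading of the final picture (front width 103 mm) missed the true 88 mm. I set those readings aside; zooming into the final picture gave the figures above.

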